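Comb the racking pins into the sorting tray's grooves

TASK

Take the rake from its stand and comb it through the sorting tray, its teeth resting lightly on the tray's bed all the while (never bearing down hard), until all four loose steel pins have settled into the grooves. Use the rake, not the fingers, on the pins; then set the rake back upright in its stand and let go, leaving the other things on the bench alone.

Things in the scene. Friction and masses are not known exactly. Their poses are not given: they have to be found in the camera images.
- tray: Grey sorting tray fixed to the bench, 272 mm (its x) by 132 mm (its y), walls 6 mm thick and 40 mm high; origin at the centre of its underside, z up. Inside lies a grooved bed, 260 by 120 mm: six grooves run along y across the whole bed, 16 mm wide (x) and 11 mm deep, centred at x = -60, -36, -12, 12, 36, 60 mm, with 8 mm flat ridges between and a flat deck 62 mm long (x) at each end.
- bed_mid (a point): Centre of the tray's bed, 30 mm above its underside, at the level of the ridge tops and decks (all one level). Only firm foam lies under the bed (it gives about 1 mm per 12 N): more than 20 N between rake and tray does damage.
- dock: Dark steel rake stand fixed to the bench, 60 mm (its x) by 190 mm (its y): two posts, at y = -74 and 74 mm, each with a notch 30 mm wide (x) and 8 mm deep whose floor is 45 mm above the bench and 20 mm long (y); stops at y = +-84 mm outside the notches. The ends of the rake's bar rest in the notches. Origin at the centre of its underside.
- rake: Rake resting upright in its stand, about 0.3 kg: a flat aluminium bar 156 mm (its y) by 20 mm (its x), 10 mm high, with a handle on top and a row of teeth hanging below it. Origin at the centre of the bar's underside, z up; in the stand its axes run as the stand's. With its y along the tray's y the bar passes over the tray's walls and the teeth fit between them, 7 mm to spare at each end.
- teeth_short (a point): Fixed point on the rake, 24 mm below the bar's underside: the level of the teeth's flat feet at their shortest setting. The depth of the teeth is adjustable and NOT measured: the feet lie 0 to 9 mm below this point, different each time, and stay there unless forced (80 N); feel for the bed. Eight teeth in a row 106 mm long (y), 20 mm thick (x), each 8 mm wide with 6 mm gaps.
- rake_grip (a point): Place to grip the rake: centre line of its upright wooden handle, 70 mm above the underside of the bar. The handle is 20 mm (rake x) by 30 mm (rake y) and reaches from 10 to 100 mm above the underside of the bar.
- pin0: Loose plain steel locking pin, round, 10 mm thick and 90 mm long, 55 g; origin at its middle, x along its length. It starts lying askew across the ridges of the tray; it drops into a groove only when parallel to it.
- pin1: Loose plain steel locking pin, round, 10 mm thick and 90 mm long, 55 g; origin at its middle, x along its length. As pin0.
- pin2: Loose plain steel locking pin, round, 10 mm thick and 90 mm long, 55 g; origin at its middle, x along its length. As pin0.
- pin3: Loose plain steel locking pin, round, 10 mm thick and 90 mm long, 55 g; origin at its middle, x along its length. As pin0.
- tape: Bystander: roll of tape, 68 mm across, 24 mm high, lying near the rake stand; origin at the centre of its underside. Leave alone.
- carton: Bystander: small closed cardboard box, 70 x 120 x 50 mm; origin at the centre of its underside. Leave alone.
- bottle: Bystander: black bottle, 60 mm across, 160 mm high; origin at the centre of its underside. Leave alone.
- jar: Bystander: white jar, 52 mm across, 80 mm high, beside the tray; origin at the centre of its underside. Leave alone.
- brush: Bystander: brush lying flat, some 0.2 m long; origin at the centre of its underside. Leave alone.
- stapler: Bystander: stapler, 150 x 34 x 44 mm; origin at the centre of its underside. Leave alone.
There are look-alikes about, which are no part of the job. There is more than one size of the rake; the job needs the larger. Leave any green look-alike of the pin0 alone.

How it is judged:
By the outcome, as a careful person would: the job done as asked, in the order asked, and still so for the second after the job is handed in, with the robot touching nothing.
It also fails if it takes over 58 s, if anything falls off the work surface, if the arm or the gripper's body presses on something with over 40 N, if the wrist force passes 120 N, or if a joint passes its speed limit or range.

ROBOT

A 6-joint arm with a two-finger parallel gripper is mounted at the origin on the work surface. World frame = base frame: x ahead of the robot, y to its left, z up, the work surface at z = 0. Lengths are in mm, angles in rad, forces in N, time in s.
With the tool pointing down it reaches from about 225 to 875 mm from the base axis. Payload 3.4 kg.
Tool frame: the origin (TCP) lies midway between the tips of the shut fingers; the grasp point (between the pads) lies 19 mm behind it; z points along the fingers, y is the direction in which the jaws open and shut (so a half turn about z gives the same grasp; the last joint's range is limited). The gripper opens to 85 mm and grips with 20 to 120 N. Pads are 22 mm wide; open, the fingers measure 114 mm over their backs; the gripper's body (76 mm by 85 mm) begins 54 mm behind the grasp point. The pads swing forward as they close: fully open they stand 13 mm farther back than shut.
Start: joints at [-1.384, 0.276, 1.505, -0, 1.361, -0.121], TCP at [174.203, -548.011, 231.328] pointing down, gripper open.
Joint ranges: [-2.89, 2.89], [-0.75, 2.08], [0.22, 2.7], [-1.18, 4.32], [0.11, 2.71], [-2.7, 2.7]. Speed limits (rad/s): [2.57, 2.57, 3.14, 3.14, 3.14, 3.14].

INTERFACE

Orientations are given as a rotation vector (axis times angle).
In Python, from workcell import bot gives the robot as it stands.
- The arm moves only by the tool carry_out, never from a script. Its argument "targets" is one flat list of numbers, 6 for each row, row after row: the shift along the world's x, y, z in mm, then the turn, a rotation vector about the world's x, y, z in rad. In form: [dx, dy, dz, rx, ry, rz, dx, dy, dz, rx, ry, rz, ...]. A call has 1 to 10 rows; each row shifts and turns the commanded pose from where the row before left it; what a row does not reach is not made up. A row lasts 1/8 s, in which the tool goes at most 62.5 mm and 10.7 degrees, less where a joint would pass 70% of its speed; a pose out of reach is approached as far as the arm can. A call is refused whole if a number of a shift passes 62.5 or a number of a turn 0.188, either way. A call with a gripper value outside its range is refused whole. "fingers" is the closure, from 0 (fully open) to 1 (shut), set as the call begins (left out, the last holds). The fingers move at their own pace and stop on an object; the grip force is fixed at half the most. Time passes only in rows, so rows that do not move let the fingers close. It gives the time, the measured TCP pose, the force and the opening at its end, in the units of the state.
- bot.sense(): the state, without advancing time (a new reading comes with each control period).
- bot.get_image(name): name is "side" or "top" or "wrist"; returns the picture (420x560x3 uint8, red, green, blue); there is no depth.
- bot.camera_params(name): a dict with "fx", "fy", "cx", "cy" (pixels), "xyz" and "attitude" of the camera in the world; the wrist camera has in their place "hand_eye" (4x4, takes a point from camera to tool coordinates, whose origin is the TCP and whose axes are the flange's). Camera axes: x right, y down, z forward; pixel columns grow to the right and rows downward; lengths in mm; the calibration is good to about 2 mm. A picture is of the moment at which its call begins: read the wrist's pose just before it. camera_params takes no time and is no camera call.
- bot.hand_in(): hands the job in, once; it reports no verdict.
The state is a dict: "clock": time; "qpos": joint angles; "qvel": joint speeds; "effort": joint torques, N m; "ee_pos": TCP position; "tcp_rot": TCP orientation; "ft_force": force on the tool from outside, world axes, zero at the start; "wrist_torque": the same for the moment, N m; "grip_width": finger opening in mm.
Only numpy, scipy, OpenCV 4.12 (cv2) and the standard library are available. Lean on these libraries where they do the work, as an engineer would, in place of code of your own. Each camera call takes 0.05 s, during which the arm holds its last target.

## Working session

There is one attempt and no reset: what is moved stays moved. The work goes in short steps, Python scripts to look and compute and a tool call to move; the robot and the scene stay as the last step left them, time stands still between calls to the robot, and variables do not carry over. Pictures are saved under pics/ and viewed, and the job is handed in when it is done.

Besides the shell and the picture viewer there is one more tool, called after ">>>" in YAML: its name, and indented under it one key for each argument. carry_out: Moves the arm, as the interface text tells. Its arguments: {"type":"object","properties":{"targets":{"type":"array"},"fingers":{"type":"number"}},"required":["targets"]}

```bash
mkdir -p pics; ls; python3 - <<'E'
from workcell import bot
import cv2
print(bot.sense())
for n in ("top","side","wrist"):
    im=bot.get_image(n); cv2.imwrite(f"pics/a_{n}.png",im[:,:,::-1]); print(n,bot.camera_params(n))
E
```

```text
pics
{'clock': 0.0, 'qpos': array([-1.38397848e+00,  2.76596897e-01,  1.50615036e+00, -7.84265613e-06,
        1.36066562e+00, -1.21026980e-01]), 'qvel': array([-0.0016351 , -0.00081255, -0.00134701, -0.0013268 ,  0.00172346,
       -0.00088106]), 'effort': array([ 3.16214964e-04, -4.16783094e+01, -2.45806521e+01, -6.44431384e-05,
        1.10537579e-02, -6.90504038e-06]), 'ee_pos': array([ 174.10728782, -547.45589795,  230.43174491]), 'tcp_rot': array([-3.10265272e+00, -4.81378026e-01,  1.06015537e-04]), 'ft_force': array([ 0.77197077, -0.02953319,  0.04577442]), 'wrist_torque': array([ 0.01733272, -0.04897364,  0.05111249]), 'grip_width': 85.30621995313231}
top {'fx': 420.03123484184493, 'fy': 420.03123484184493, 'cx': 276.6985684654148, 'cy': 204.49443040547612, 'xyz': array([ 361.26529451,   28.17777593, 1218.31766763]), 'attitude': array([-1.95405079,  2.27800353, -0.2304754 ])}
side {'fx': 529.6200532163945, 'fy': 529.6200532163945, 'cx': 286.5932842832757, 'cy': 205.54217180615328, 'xyz': array([-109.39139828,  666.74231671,  919.81526509]), 'attitude': array([-1.06155058,  2.36444399, -1.10890079])}
wrist {'fx': 375.15140788110176, 'fy': 375.15140788110176, 'cx': 279.88515183662156, 'cy': 208.24685007042746, 'hand_eye': array([[-4.89816828e-04, -9.61312970e-01, -2.75458044e-01,
         7.03955715e+01],
       [ 9.99999556e-01, -6.92485330e-04,  6.38494762e-04,
        -2.71379101e-01],
       [-8.04543950e-04, -2.75457609e-01,  9.61312883e-01,
        -1.43018465e+02],
       [ 0.00000000e+00,  0.00000000e+00,  0.00000000e+00,
         1.00000000e+00]])}
```

View pics/a_top.png

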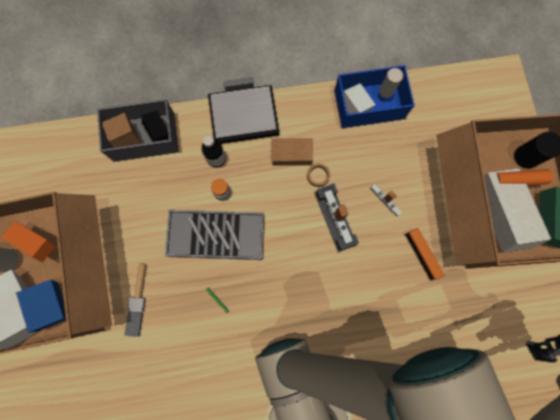

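View pics/a_side.png

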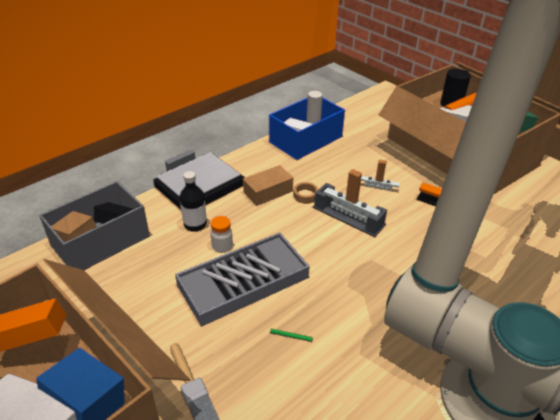

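View pics/a_wrist.png

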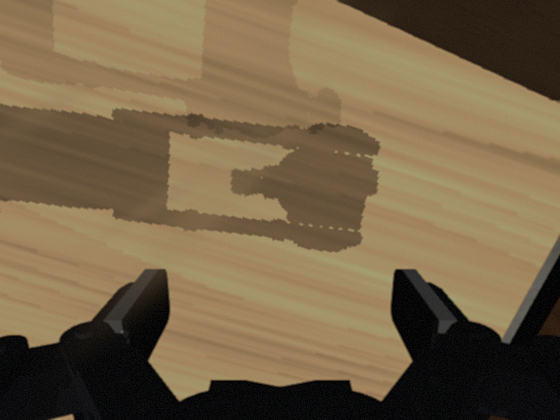

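```bash
cat > h.py <<'E'
import numpy as np, cv2
from scipy.spatial.transform import Rotation as R
from workcell import bot
def cam(n,s=None):
    p=bot.camera_params(n)
    K=np.array([[p['fx'],0,p['cx']],[0,p['fy'],p['cy']],[0,0,1]])
    if 'xyz' in p: return K,R.from_rotvec(p['attitude']).as_matrix(),np.array(p['xyz'])
    H=p['hand_eye']; Rt=R.from_rotvec(s['tcp_rot']).as_matrix()
    return K,Rt@H[:3,:3],Rt@H[:3,3]+s['ee_pos']
def ray(c,uv,z):
    K,Rc,t=c; d=Rc@np.linalg.solve(K,[uv[0],uv[1],1]); return t+d*(z-t[2])/d[2]
def proj(c,P):
    K,Rc,t=c; q=(np.atleast_2d(P)-t)@Rc@K.T; return q[:,:2]/q[:,2:]
E
python3 - <<'E'
import cv2
a=cv2.imread('pics/a_top.png'); b=cv2.imread('pics/a_side.png')
cv2.imwrite('pics/c1.png',cv2.resize(a[160:280,290:450],None,fx=5,fy=5,interpolation=2))
cv2.imwrite('pics/c2.png',cv2.resize(a[195:275,155:275],None,fx=6,fy=6,interpolation=2))
cv2.imwrite('pics/c3.png',cv2.resize(b[150:250,290:420],None,fx=6,fy=6,interpolation=2))
E
```

```text
(no output)
```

View pics/c1.png

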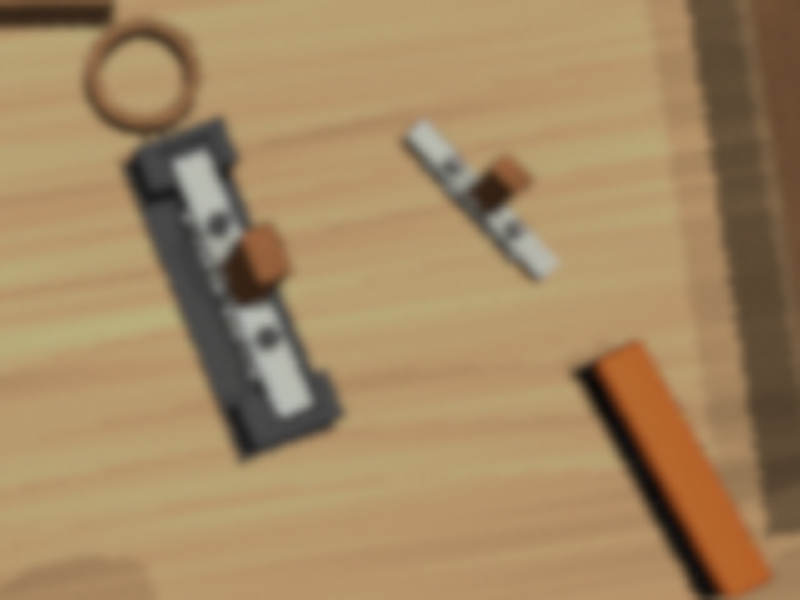

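View pics/c2.png

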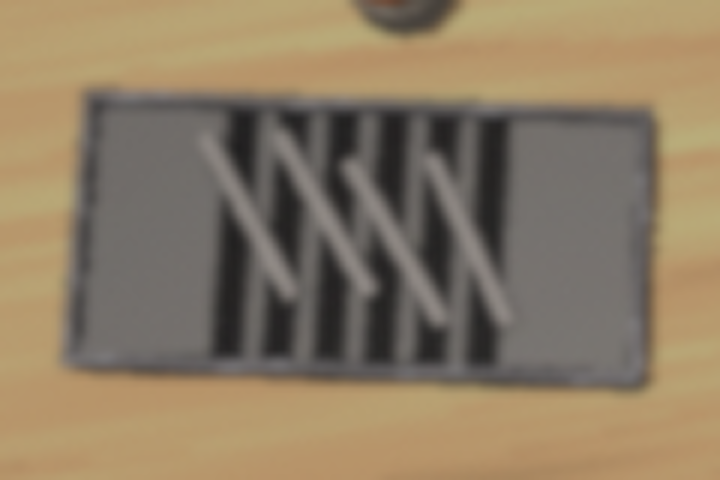

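View pics/c3.png

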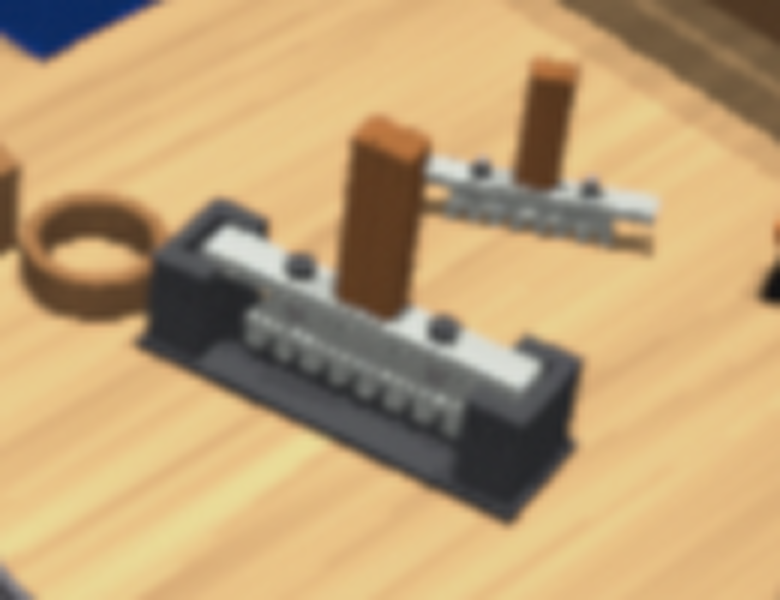

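The rake to use is the one at about (337,217) in the top view. It sits in the dark stand with eight teeth and is the larger of the two. The one at (386,199) is smaller and lies outside any stand. The green pin at (217,300) is a decoy. The four grey pins lie askew in the tray at (167–264, 211–258).

```bash
python3 - <<'E'
from h import *
c=cam('top'); cs=cam('side')
im=cv2.imread('pics/a_top.png'); 
# white bar
roi=im[160:260,300:365].astype(int); m=((roi.min(2)>165)&(roi.max(2)-roi.min(2)<40)).astype(np.uint8)
n,l,st,ce=cv2.connectedComponentsWithStats(m); print(st,ce)
ys,xs=np.nonzero(m); P=np.array([ray(c,(x+300,y+160),55)[:2] for x,y in zip(xs,ys)])
(r)=cv2.minAreaRect(P.astype(np.float32)); print('bar rect',r, np.round(cv2.boxPoints(r),1))
# manual corners of bar and handle top
for uv in [(175,155),(208,150),(312,405),(282,418)]: print('bar c',ray(c,(290+uv[0]/5,160+uv[1]/5),55).round(1))
# subpixel: crop (u) -> u/5-0.4
print('handle top',ray(c,(290+268/5,160+246/5),145).round(1))
# tray outer top rim z=40
hs=cv2.cvtColor(im,cv2.COLOR_BGR2HSV)[195:275,155:275]; m=(hs[:,:,1]<60).astype(np.uint8)
n,l,st,ce=cv2.connectedComponentsWithStats(m); k=1+np.argmax(st[1:,4]); ys,xs=np.nonzero(l==k)
P=np.array([ray(c,(x+155,y+195),40)[:2] for x,y in zip(xs,ys)],np.float32)
r=cv2.minAreaRect(P); print('tray',r,cv2.boxPoints(r).round(1))
for uv in [(85,92),(655,108),(645,388),(65,366)]: print('tray c',ray(c,(155+uv[0]/6-.4,195+uv[1]/6-.4),40).round(1))
for a,b in [((205,138),(292,298)),((280,130),(372,292)),((348,163),(440,322)),((433,155),(506,322))]:
    print('pin',*[ray(c,(155+u/6-.4,195+v/6-.4),35).round(1)[:2] for u,v in (a,b)])
E
```

```text
[[   0    0   65  100 6384]
 [  26   32    8   11   49]
 [  39   63    5    3   10]
 [  42   70    9   12   57]] [[31.87860276 49.34273183]
 [29.73469388 36.73469388]
 [40.4        63.7       ]
 [46.07017544 75.59649123]]
bar rect ((537.2799072265625, -172.9222412109375), (149.16749572753906, 14.025056838989258), 12.268617630004883) [[ 462.9 -181.9]
 [ 465.9 -195.6]
 [ 611.7 -163.9]
 [ 608.7 -150.2]]
bar c [ 614.4 -149.6   55. ]
bar c [ 614.5 -168.7   55. ]
bar c [ 462.3 -199.8   55. ]
bar c [ 457.7 -182.    55. ]
handle top [ 539.6 -175.2  145. ]
tray ((542.2609252929688, 177.95223999023438), (272.60906982421875, 131.8812713623047), 79.24832153320312) [[452.   56.3]
 [581.6  31.7]
 [632.5 299.6]
 [502.9 324.2]]
tray c [630.9 298.8  40. ]
tray c [581.9  31.8  40. ]
tray c [451.7  55.7  40. ]
tray c [502.9 321.2  40. ]
pin [601.1 245.8] [519.  213.8]
pin [599.5 210. ] [516.1 176.2]
pin [578.8 179.9] [497.2 146.5]
pin [576.5 139.5] [492.5 115.8]
```

>>> carry_out:
  targets: [40, 41, 0, 0, 0, -0.01, 40, 41, 0, 0, 0, -0.01, 40, 41, 0, 0, 0, -0.01, 40, 41, 0, 0, 0, -0.01, 40, 41, 0, 0, 0, -0.01, 40, 41, 0, 0, 0, -0.01, 40, 41, 0, 0, 0, -0.01, 40, 41, 0, 0, 0, -0.01, 40, 41, 0, 0, 0, -0.01, 0, 0, 0, 0, 0, 0]
  fingers: 0

```text
clock: 1.4
ee_pos: [536.4, -175.9, 230.8]
tcp_rot: [-3.121, -0.35, -0.001]
ft_force: [-0.4, -0.9, -0.3]
grip_width: 85.4
```

```bash
python3 - <<'E'
from h import *
s=bot.sense(); im=bot.get_image('wrist'); cv2.imwrite('pics/w1.png',im[:,:,::-1]); 
np.save('w1.npy',np.r_[s['ee_pos'],s['tcp_rot']]); print(s)
E
```

```text
{'clock': 1.4, 'qpos': array([-4.41004875e-01,  2.60402796e-01,  1.52833210e+00,  1.37342499e-03,
        1.35311372e+00,  9.06336734e-01]), 'qvel': array([-0.06393536, -0.01742115,  0.02899947, -0.05740334,  0.01842871,
       -0.0255906 ]), 'effort': array([  1.74522087, -40.3710115 , -25.00412285,   0.45713721,
        -0.12900911,   0.17101076]), 'ee_pos': array([ 536.3568603 , -175.8821149 ,  230.75044772]), 'tcp_rot': array([-3.12078889e+00, -3.49666703e-01, -7.63381345e-04]), 'ft_force': array([-0.41474654, -0.86582801, -0.26038838]), 'wrist_torque': array([0.0208273 , 0.00170175, 0.01836718]), 'grip_width': 85.41708203680932}
```

View pics/w1.png

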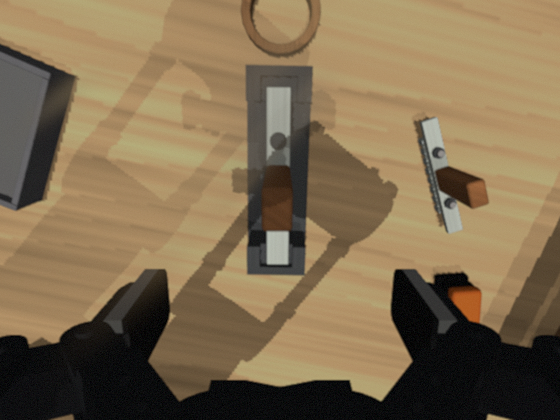

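```bash
python3 - <<'E'
from h import *
a=np.load('w1.npy'); c=cam('wrist',dict(ee_pos=a[:3],tcp_rot=a[3:]))
im=cv2.imread('pics/w1.png')
for y in (90,105,120,155,165,237,250,262):
    r=im[y,240:315].astype(int); m=np.nonzero((r.min(1)>85)&(r.max(1)-r.min(1)<35))[0]+240; print(y,m.min() if len(m) else 0,m.max() if len(m) else 0)
p=[ray(c,uv,55) for uv in [(267,87),(291,87),(266,265),(290,265)]]
print(np.round(p,1)); e1=(p[0]+p[1])/2;e2=(p[2]+p[3])/2
print('centre',(e1+e2)/2,np.linalg.norm(e1-e2),np.degrees(np.arctan2(*(e1-e2)[1::-1])))
for uv in [(264,218),(291,218),(291,228),(264,228)]: print('handle',ray(c,uv,145).round(1))
q=[ray(c,uv,145) for uv in [(263,199),(292,199),(292,229),(263,229)]];print(np.mean(q,0))
print(R.from_rotvec(a[3:]).as_matrix().round(3))
cv2.imwrite('pics/w1c.png',cv2.resize(im[60:280,230:330],None,fx=2.7,fy=2.7,interpolation=2))
E
```

```text
90 266 291
105 266 290
120 266 290
155 266 289
165 288 288
237 266 288
250 266 288
262 266 288
[[ 613.2 -147.5   55. ]
 [ 617.5 -166.4   55. ]
 [ 460.  -179.7   55. ]
 [ 464.9 -201.3   55. ]]
centre [ 538.86399328 -173.74459092   55.        ] 156.56148277412572 12.38268447249679
handle [ 532.5 -166.1  145. ]
handle [ 536.3 -182.9  145. ]
handle [ 529.7 -184.4  145. ]
handle [ 525.9 -167.5  145. ]
[ 536.89713428 -173.92277144  145.        ]
[[ 0.975  0.221  0.   ]
 [ 0.221 -0.975  0.001]
 [ 0.001 -0.001 -1.   ]]
```

View pics/w1c.png

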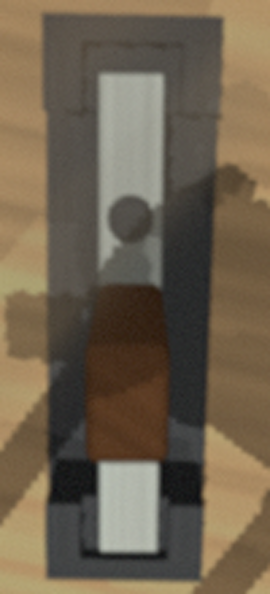

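>>> carry_out:
  targets: [0, 0, -30, 0, 0, 0, 0, 0, -30, 0, 0, 0, 0, 0, 0, 0, 0, 0]
  fingers: 0

```text
clock: 1.82
ee_pos: [531.4, -179.3, 169.1]
tcp_rot: [-3.121, -0.339, 0.009]
ft_force: [-0.4, -0.6, 0.4]
grip_width: 85.6
```

>>> carry_out:
  targets: [4, 5, 0, 0, 0, 0, 0, 0, 0, 0, 0, 0]

```text
clock: 2.08
ee_pos: [539.2, -174.5, 172.9]
tcp_rot: [3.121, 0.341, 0.004]
ft_force: [0.8, 0.2, -0.7]
grip_width: 85.3
```

```bash
python3 - <<'E'
from h import *
for i in range(3):
    s=bot.sense(); print(s['ee_pos'],s['tcp_rot'],s['qvel'].round(3),s['clock'])
s=bot.sense(); im=bot.get_image('wrist'); cv2.imwrite('pics/w2.png',im[:,:,::-1]); 
s=bot.sense(); print(s['ee_pos'],s['tcp_rot'],s['qvel'].round(3),s['clock'])
E
```

```text
[ 539.2120224  -174.45803978  172.85774998] [3.12145205 0.34115919 0.00402384] [ 0.001  0.     0.007 -0.006 -0.001 -0.003] 2.075
[ 539.2120224  -174.45803978  172.85774998] [3.12145205 0.34115919 0.00402384] [ 0.001  0.     0.007 -0.006 -0.001 -0.003] 2.075
[ 539.2120224  -174.45803978  172.85774998] [3.12145205 0.34115919 0.00402384] [ 0.001  0.     0.007 -0.006 -0.001 -0.003] 2.075
[ 538.97860234 -174.42210669  172.72865953] [3.12143306 0.34141118 0.00341641] [ 0.002  0.     0.006 -0.003 -0.001 -0.   ] 2.125
```

View pics/w2.png

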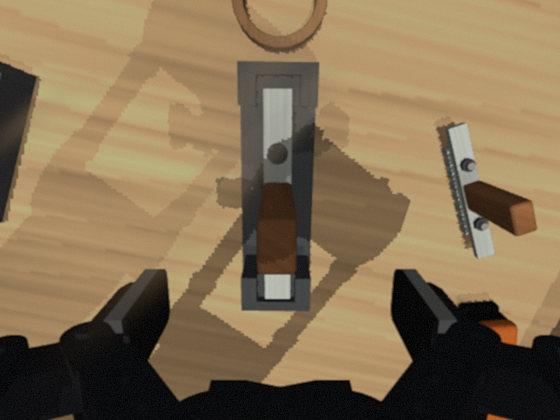

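>>> carry_out:
  targets: [0, 0, -30, 0, 0, 0, 0, 0, -30, 0, 0, 0, 0, 0, -15, 0, 0, 0, 0, 0, 0, 0, 0, 0]

```text
clock: 2.62
ee_pos: [537.9, -173.9, 95.9]
tcp_rot: [-3.122, -0.342, 0.002]
ft_force: [0.8, -0.4, 0.4]
grip_width: 85.7
```

>>> carry_out:
  targets: [0, 0, 0, 0, 0, 0, 0, 0, 0, 0, 0, 0, 0, 0, 0, 0, 0, 0, 0, 0, 0, 0, 0, 0, 0, 0, 0, 0, 0, 0]
  fingers: 1

```text
clock: 3.25
ee_pos: [538.3, -173.6, 96.9]
tcp_rot: [-3.122, -0.341, -0.001]
ft_force: [0.0, 2.8, 5.0]
grip_width: 19.5
```

>>> carry_out:
  targets: [0, 0, 10, 0, 0, 0, 0, 0, 25, 0, 0, 0, 0, 0, 40, 0, 0, 0, 0, 0, 0, 0, 0, 0, 0, 0, 0, 0, 0, 0]

```text
clock: 3.88
ee_pos: [537.3, -173.8, 170.3]
tcp_rot: [-3.122, -0.342, 0.003]
ft_force: [0.3, 0.3, -3.4]
grip_width: 19.4
```

```bash
python3 - <<'E'
from h import *
s=bot.sense(); im=bot.get_image('wrist'); cv2.imwrite('pics/w3.png',im[:,:,::-1]); 
im2=bot.get_image('side'); cv2.imwrite('pics/s3.png',cv2.resize(im2[130:250,270:430,::-1],None,fx=4,fy=4)); 
s=bot.sense(); print(s)
c=cam('top')
print('jar',ray(c,(220,188),80),'carton',ray(c,(292,150),50),'tape',ray(c,(318,175),24))
E
```

```text
{'clock': 3.975, 'qpos': array([-4.35751711e-01,  3.03032712e-01,  1.62473250e+00, -2.59592974e-04,
        1.21740574e+00,  9.17326133e-01]), 'qvel': array([ 0.00031779,  0.00411363, -0.00309439, -0.0001607 ,  0.00016022,
        0.000148  ]), 'effort': array([ 1.87785823e-03, -4.39189482e+01, -2.44472104e+01, -1.37657087e-03,
       -1.21847464e-02, -2.57680385e-04]), 'ee_pos': array([ 536.97652747, -173.56101882,  169.57079156]), 'tcp_rot': array([-3.12134126, -0.341278  ,  0.00500306]), 'ft_force': array([-0.14785565,  0.55574458, -3.90358038]), 'wrist_torque': array([ 0.02772869,  0.01054063, -0.0071885 ]), 'grip_width': 18.951084091519377}
jar [662.03358071 142.1272571   80.        ] carton [751.17540574 -76.72621355  50.        ] tape [ 671.99061775 -142.42269149   24.        ]
```

View pics/w3.png

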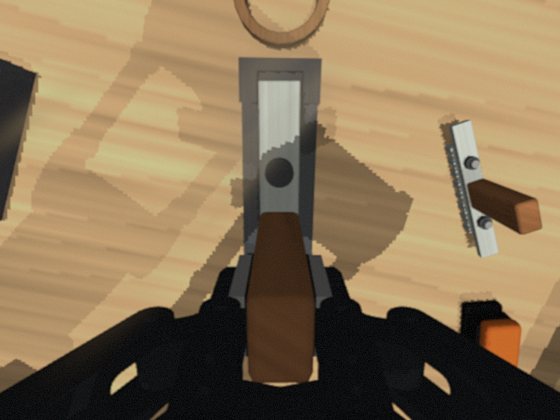

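View pics/s3.png

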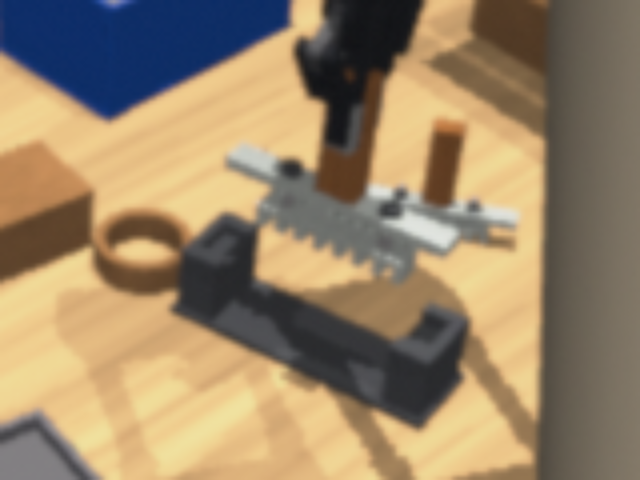

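>>> carry_out:
  targets: [-2, 32, 0, 0, 0, -0.05, -2, 32, 0, 0, 0, -0.05, -2, 32, 0, 0, 0, -0.05, -2, 32, 0, 0, 0, -0.05, -2, 32, 0, 0, 0, -0.05, -2, 32, 0, 0, 0, -0.05, -2, 31, 0, 0, 0, -0.05, 0, 30, 0, 0, 0, -0.055, 0, 0, 0, 0, 0, 0, 0, 0, 0, 0, 0, 0]

```text
clock: 5.22
ee_pos: [523.7, 78.6, 170.3]
tcp_rot: [3.127, -0.292, -0.003]
ft_force: [1.0, -0.7, -2.8]
grip_width: 19.3
```

```bash
python3 - <<'E'
from h import *
s=bot.sense(); im=bot.get_image('wrist'); cv2.imwrite('pics/w4.png',im[:,:,::-1]); np.save('w4.npy',np.r_[s['ee_pos'],s['tcp_rot']])
s=bot.sense(); print(s['ee_pos'],s['tcp_rot'],s['ft_force'],np.degrees(np.arctan2(*R.from_rotvec(s['tcp_rot']).as_matrix()[:2,0][::-1])))
E
```

```text
[523.82975742  78.27375042 170.57584861] [ 3.12686758e+00 -2.93443569e-01 -2.27444456e-03] [-0.79392502 -0.52233307 -2.89586789] -10.722581897609317
```

View pics/w4.png

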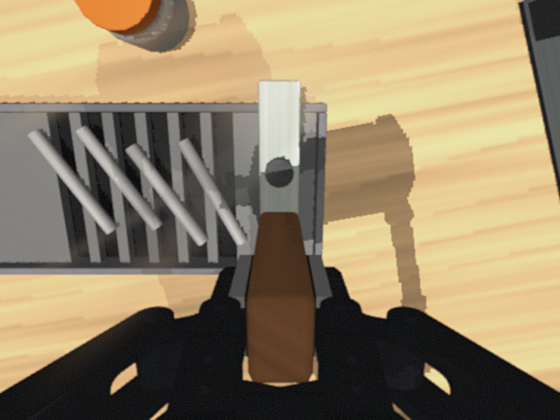

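```bash
python3 - <<'E'
from h import *
a=np.load('w4.npy'); c=cam('wrist',dict(ee_pos=a[:3],tcp_rot=a[3:]))
im=cv2.imread('pics/w4.png'); cv2.imwrite('pics/w4c.png',cv2.resize(im[90:290,0:340],None,fx=2.35,fy=2.35,interpolation=2))
T=np.array([542.2,178.0]);an=np.radians(79.2);u=np.array([np.cos(an),np.sin(an)]);v=np.array([-u[1],u[0]])
f=lambda w:((w[:2]-T)@u,(w[:2]-T)@v)
for n,uv in dict(TR=(326,103),TL=(0,103.5),BL=(0,274),BM=(220,274)).items():
    w=ray(c,uv,40); print(n,w.round(1),np.round(f(w),1))
for p in [((37,134),(110,230)),((82,131),(154,225)),((132,149),(201,242)),((184,142),(240,241))]:
    print('pin',[np.round(f(ray(c,q,35)),1) for q in p])
print('tcp',f(a[:2]))
E
```

```text
TR [585.   34.2  40. ] [-133.2  -69. ]
TL [627.1 258.7  40. ] [ 95.1 -68.3]
BL [503.6 309.5  40. ] [121.9  62.6]
BM [470.8 137.3  40. ] [-53.3  62.5]
pin [array([ 76.2, -46.9]), array([32.2, 27.2])]
pin [array([ 43.1, -49.1]), array([-2.7, 23. ])]
pin [array([  8.1, -36.1]), array([-38.6,  37.1])]
pin [array([-30.5, -41.3]), array([-69.5,  36.3])]
tcp (np.float64(-101.13143334428422), np.float64(-0.4143115696313713))
```

View pics/w4c.png

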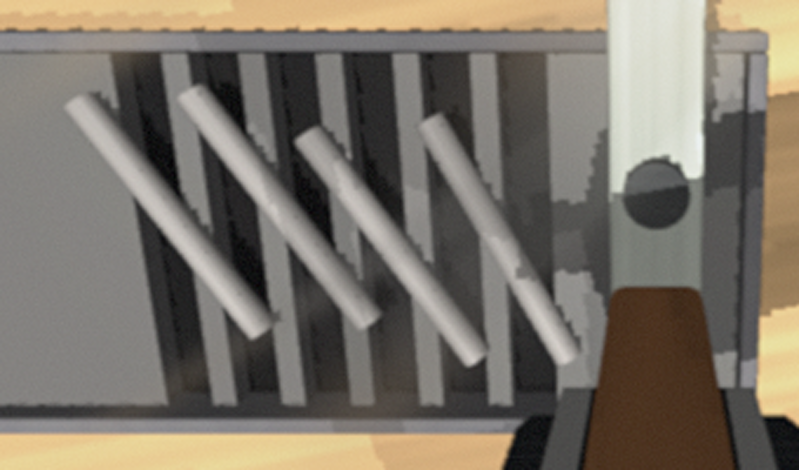

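>>> carry_out:
  targets: [1.5, -0.3, -20, 0, 0, 0, 0, 0, -20, 0, 0, 0, 0, 0, -10, 0, 0, 0, 0, 0, 0, 0, 0, 0, 0, 0, 0, 0, 0, 0]

```text
clock: 5.9
ee_pos: [526.4, 78.4, 122.0]
tcp_rot: [-3.128, 0.294, -0.002]
ft_force: [0.6, -0.4, -2.2]
grip_width: 19.5
```

```bash
python3 - <<'E'
from h import *
s=bot.sense(); print(s['ee_pos'],s['ft_force'],s['effort'],s['wrist_torque'])
im2=bot.get_image('side'); cv2.imwrite('pics/s4.png',cv2.resize(im2[150:330,160:330,::-1],None,fx=4,fy=4)[:600]); 
s=bot.sense(); print(s['ee_pos'],s['ft_force'],s['effort'],s['wrist_torque'])
E
```

```text
[526.36237686  78.44540763 121.96574941] [ 0.61534299 -0.39651395 -2.18367368] [-6.86742738e-02 -4.05230606e+01 -2.17510986e+01 -5.95772930e-03
  3.19435413e-02 -8.48391246e-04] [ 0.05461916 -0.01796997 -0.01056548]
[526.44797745  78.53039795 122.13557609] [-0.01803695 -0.26200606 -2.22101239] [-7.06002116e-02 -4.06455159e+01 -2.18982375e+01 -5.34431718e-03
  9.68743523e-03 -6.40701928e-04] [-0.02682157 -0.03686795  0.02189468]
```

View pics/s4.png

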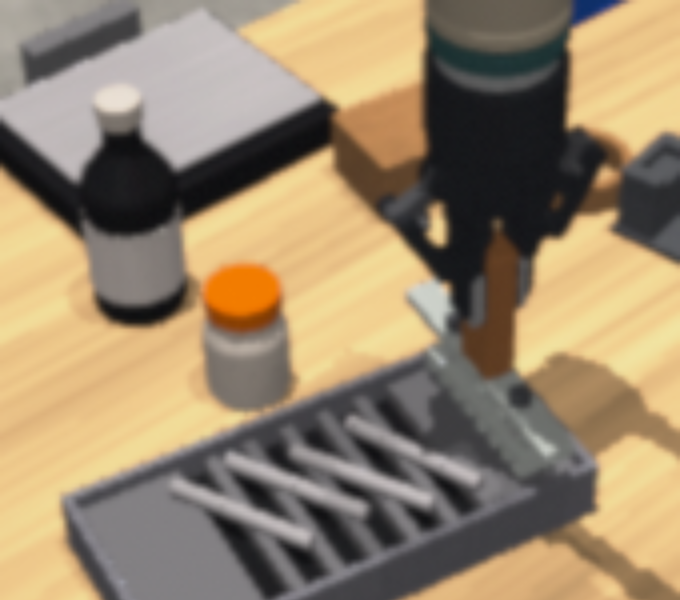

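>>> carry_out:
  targets: [0, 0, -3, 0, 0, 0, 0, 0, -2, 0, 0, 0, 0, 0, 0, 0, 0, 0]

```text
clock: 6.32
ee_pos: [525.5, 78.7, 116.2]
tcp_rot: [3.128, -0.293, -0.001]
ft_force: [-0.2, -0.7, -3.4]
grip_width: 19.2
```

>>> carry_out:
  targets: [0, 0, -1, 0, 0, 0, 0, 0, 0, 0, 0, 0]

```text
clock: 6.58
ee_pos: [525.7, 78.7, 115.3]
tcp_rot: [3.128, -0.294, -0.0]
ft_force: [-0.2, 0.9, -3.4]
grip_width: 19.5
```

>>> carry_out:
  targets: [0, 0, -1, 0, 0, 0, 0, 0, 0, 0, 0, 0]

```text
clock: 6.82
ee_pos: [525.6, 78.7, 114.2]
tcp_rot: [3.128, -0.294, -0.0]
ft_force: [-0.8, 0.0, -2.1]
grip_width: 19.8
```

>>> carry_out:
  targets: [0, 0, -1, 0, 0, 0, 0, 0, 0, 0, 0, 0]

```text
clock: 7.08
ee_pos: [525.8, 78.7, 113.7]
tcp_rot: [3.128, -0.294, 0.001]
ft_force: [-0.6, 0.5, 0.5]
grip_width: 19.4
```

>>> carry_out:
  targets: [0, 0, -1, 0, 0, 0, 0, 0, 0, 0, 0, 0]

```text
clock: 7.32
ee_pos: [525.9, 78.7, 113.2]
tcp_rot: [-3.128, 0.294, -0.001]
ft_force: [-3.1, -0.1, 5.2]
grip_width: 19.1
```

>>> carry_out:
  targets: [0, 0, -0.7, 0, 0, 0, 0, 0, 0, 0, 0, 0]

```text
clock: 7.58
ee_pos: [525.9, 78.7, 113.0]
tcp_rot: [-3.128, 0.293, -0.002]
ft_force: [-2.5, 0.5, 7.6]
grip_width: 19.3
```

>>> carry_out:
  targets: [0, 0, 1, 0, 0, 0, 0.9, 4.9, 0, 0, 0, 0, 0.9, 4.9, 0, 0, 0, 0]

```text
clock: 7.95
ee_pos: [528.3, 88.2, 113.2]
tcp_rot: [3.127, -0.293, 0.003]
ft_force: [-0.2, -2.1, 5.4]
grip_width: 19.3
```

>>> carry_out:
  targets: [0.9, 4.9, 0, 0, 0, 0, 0.9, 4.9, 0, 0, 0, 0]

```text
clock: 8.2
ee_pos: [530.2, 98.1, 113.2]
tcp_rot: [3.127, -0.293, 0.003]
ft_force: [-0.5, -2.5, 6.1]
grip_width: 19.2
```

>>> carry_out:
  targets: [0.9, 4.9, 0, 0, 0, 0, 0.9, 4.9, 0, 0, 0, 0]

```text
clock: 8.45
ee_pos: [532.0, 108.0, 113.2]
tcp_rot: [3.127, -0.293, 0.003]
ft_force: [-0.4, -2.1, 5.6]
grip_width: 19.4
```

>>> carry_out:
  targets: [0.9, 4.9, 0.5, 0, 0, 0, 0.9, 4.9, 0, 0, 0, 0]

```text
clock: 8.7
ee_pos: [533.4, 118.0, 113.3]
tcp_rot: [3.127, -0.293, 0.001]
ft_force: [-0.2, -1.8, 4.4]
grip_width: 19.0
```

>>> carry_out:
  targets: [0.9, 4.9, 0, 0, 0, 0, 0.9, 4.9, 0, 0, 0, 0]

```text
clock: 8.95
ee_pos: [534.9, 128.0, 113.2]
tcp_rot: [3.128, -0.294, 0.001]
ft_force: [-0.3, -2.5, 6.0]
grip_width: 19.6
```

```bash
cat > snap.py <<'E'
from h import *
import sys
k=sys.argv[1]
s=bot.sense(); im=bot.get_image('wrist'); np.save(k+'.npy',np.r_[s['ee_pos'],s['tcp_rot']]); print(s['ee_pos'],s['ft_force'])
t=bot.get_image('side')
a=cv2.resize(im[60:300,0:360],None,fx=1.667,fy=1.667)[:400]; b=cv2.resize(t[210:340,160:330],None,fx=2.35,fy=2.35)
H=min(a.shape[0],b.shape[0])
o=np.hstack([a[:H,:400],b[:H]]) if 0 else None
cv2.imwrite(f'pics/{k}_w.png',im[:,:,::-1]); cv2.imwrite(f'pics/{k}_s.png',cv2.resize(t[210:340,160:330,::-1],None,fx=4.5,fy=4.5,interpolation=2))
E
python3 snap.py k1
```

```text
[534.94698451 128.03046759 113.21944767] [-0.27621051 -2.50945824  5.9953953 ]
```

View pics/k1_w.png

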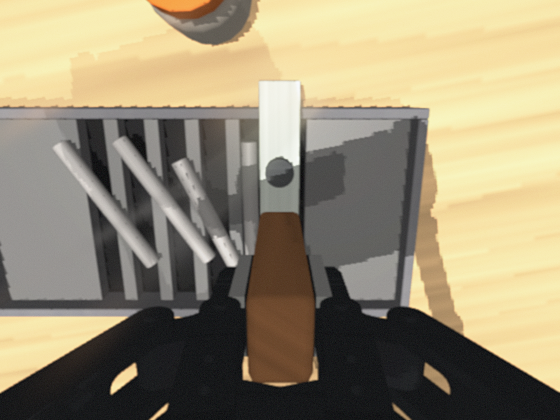

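View pics/k1_s.png

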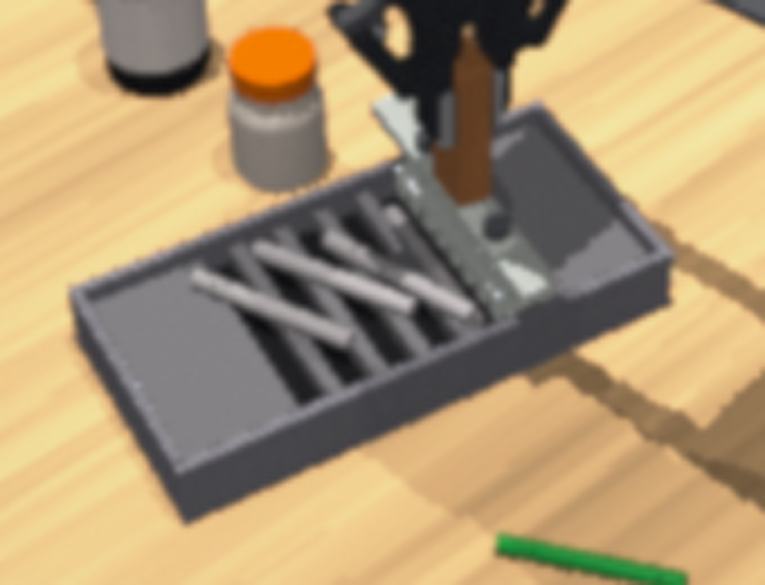

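>>> carry_out:
  targets: [0.9, 4.9, 0.6, 0, 0, 0, 0.9, 4.9, 0.3, 0, 0, 0]

```text
clock: 9.3
ee_pos: [536.2, 137.9, 113.6]
tcp_rot: [-3.128, 0.294, 0.001]
ft_force: [0.4, -0.2, 1.1]
grip_width: 19.3
```

>>> carry_out:
  targets: [0.9, 4.9, 0, 0, 0, 0, 0.9, 4.9, 0, 0, 0, 0]

```text
clock: 9.55
ee_pos: [538.0, 147.8, 113.6]
tcp_rot: [-3.128, 0.294, 0.001]
ft_force: [-0.3, -0.2, 0.5]
grip_width: 19.2
```

>>> carry_out:
  targets: [0.9, 4.9, 0, 0, 0, 0, 0.9, 4.9, 0, 0, 0, 0]

```text
clock: 9.8
ee_pos: [539.9, 157.5, 113.8]
tcp_rot: [3.128, -0.294, -0.001]
ft_force: [-0.1, -1.1, -0.2]
grip_width: 19.4
```

```bash
python3 snap.py k2
```

```text
[539.91354652 157.52342758 113.75861709] [-0.08866993 -1.05534726 -0.18281681]
```

View pics/k2_w.png

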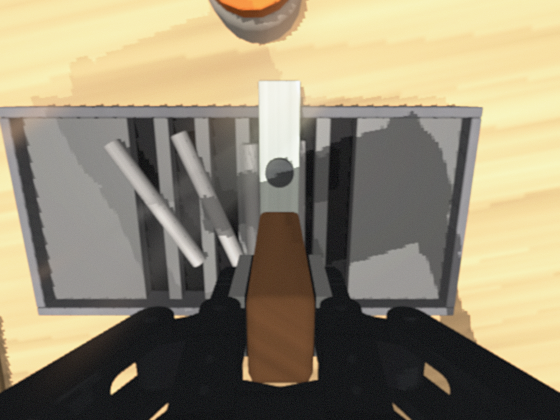

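View pics/k2_s.png

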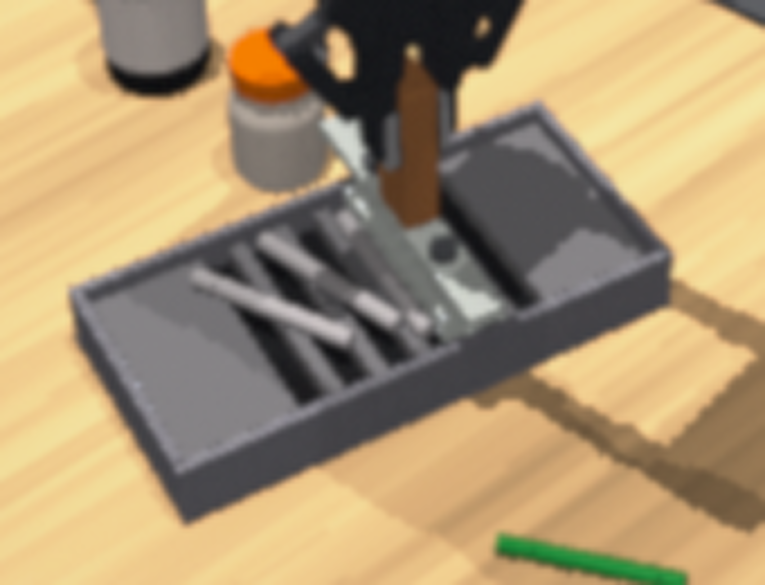

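>>> carry_out:
  targets: [0.9, 4.9, -0.3, 0, 0, 0, 0.9, 4.9, 0, 0, 0, 0]

```text
clock: 10.15
ee_pos: [542.0, 167.1, 113.8]
tcp_rot: [3.128, -0.294, 0.0]
ft_force: [-1.2, -0.4, -0.1]
grip_width: 19.3
```

>>> carry_out:
  targets: [0.9, 4.9, 0, 0, 0, 0, 0.9, 4.9, 0, 0, 0, 0]

```text
clock: 10.4
ee_pos: [543.7, 177.1, 113.7]
tcp_rot: [3.128, -0.294, -0.0]
ft_force: [-0.8, -0.6, 0.1]
grip_width: 19.3
```

>>> carry_out:
  targets: [0.9, 4.9, 0, 0, 0, 0, 0.9, 4.9, 0, 0, 0, 0]

```text
clock: 10.65
ee_pos: [545.5, 186.8, 113.7]
tcp_rot: [3.128, -0.293, -0.0]
ft_force: [-0.3, -0.9, -0.5]
grip_width: 19.3
```

```bash
python3 snap.py k3
```

```text
[545.53843217 186.76680485 113.74452914] [-0.30246766 -0.85823166 -0.53754118]
```

View pics/k3_w.png

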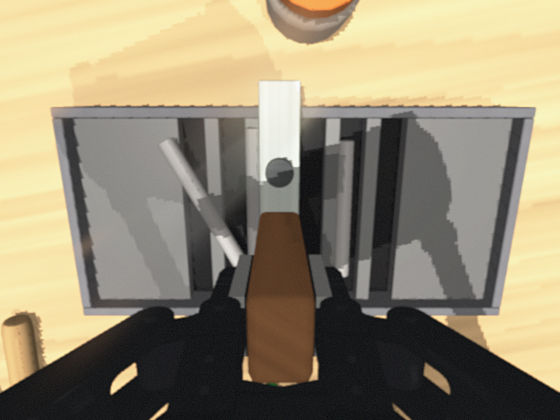

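View pics/k3_s.png

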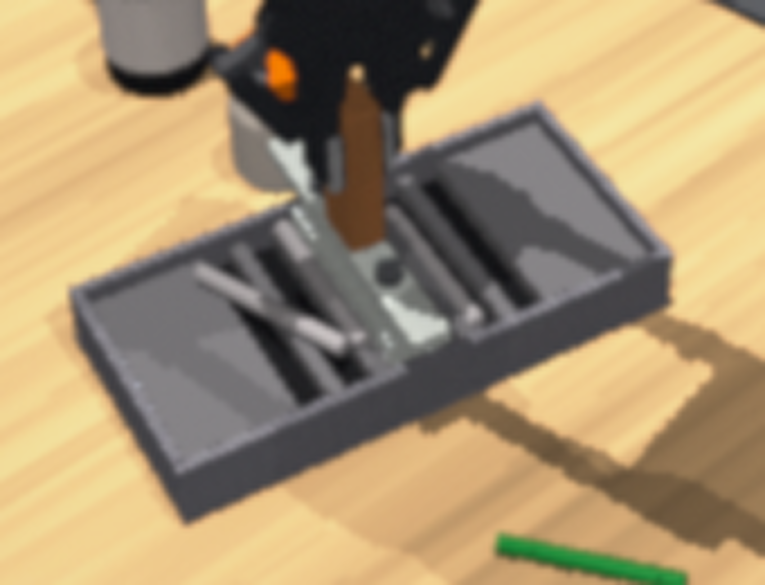

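>>> carry_out:
  targets: [0.9, 4.9, -0.5, 0, 0, 0, 0.9, 4.9, 0, 0, 0, 0]

```text
clock: 11.0
ee_pos: [547.5, 196.3, 113.5]
tcp_rot: [3.128, -0.294, 0.001]
ft_force: [0.4, -1.0, 3.0]
grip_width: 19.4
```

>>> carry_out:
  targets: [0.9, 4.9, 0, 0, 0, 0, 0.9, 4.9, 0, 0, 0, 0]

```text
clock: 11.25
ee_pos: [549.3, 206.3, 113.4]
tcp_rot: [3.128, -0.293, 0.001]
ft_force: [-0.3, -2.1, 2.7]
grip_width: 19.6
```

>>> carry_out:
  targets: [0.9, 4.9, 0, 0, 0, 0, 0.9, 4.9, 0, 0, 0, 0]

```text
clock: 11.5
ee_pos: [551.1, 216.2, 113.4]
tcp_rot: [3.128, -0.293, 0.0]
ft_force: [0.1, -1.1, 3.5]
grip_width: 19.6
```

```bash
python3 snap.py k4
```

```text
[551.05560244 216.17949167 113.37919111] [ 0.05976021 -1.08385542  3.54674148]
```

View pics/k4_w.png

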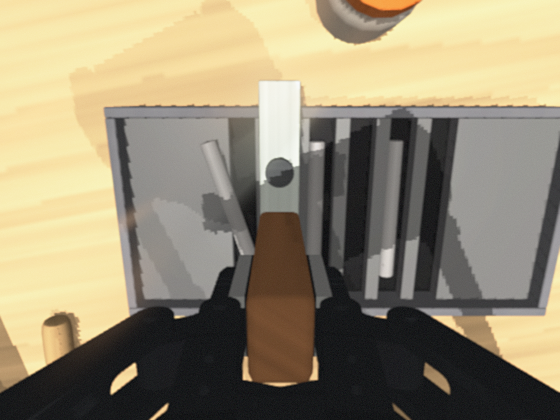

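View pics/k4_s.png

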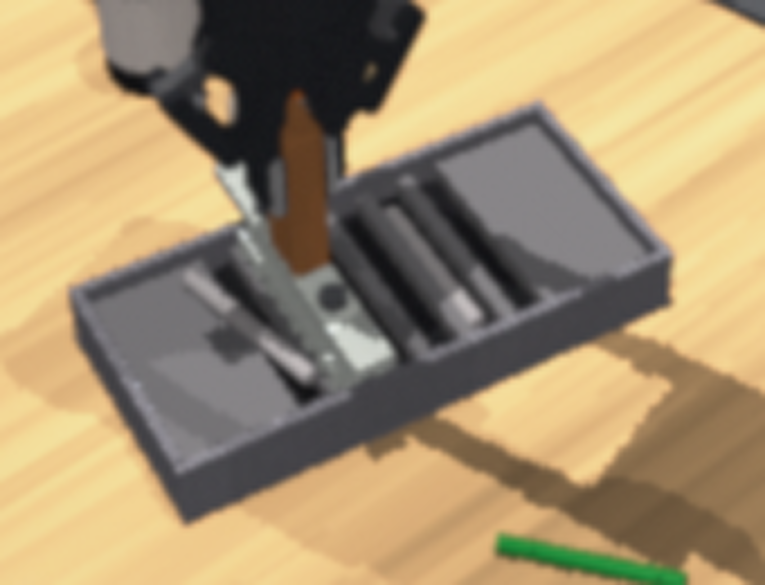

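>>> carry_out:
  targets: [0.9, 4.9, 0, 0, 0, 0, 0.9, 4.9, 0, 0, 0, 0]

```text
clock: 11.85
ee_pos: [552.8, 225.7, 113.3]
tcp_rot: [3.127, -0.294, 0.0]
ft_force: [0.3, -2.4, 4.8]
grip_width: 19.1
```

```bash
python3 snap.py k5
```

```text
[552.79546645 225.7227171  113.330822  ] [ 0.25977527 -2.38743496  4.80078689]
```

View pics/k5_w.png

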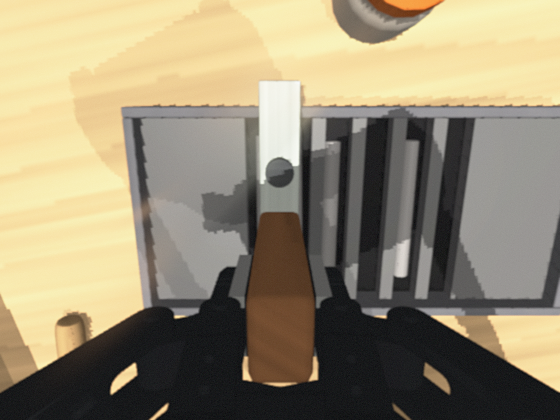

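View pics/k5_s.png

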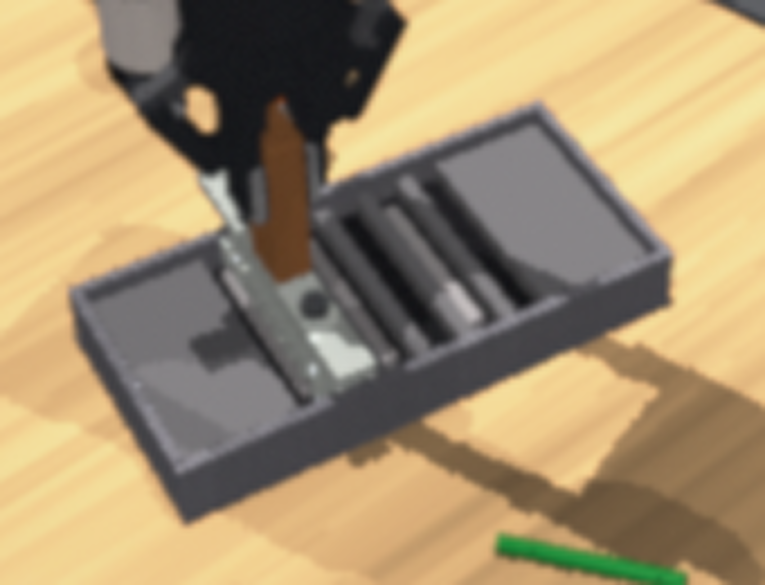

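>>> carry_out:
  targets: [0.9, 4.9, 0.3, 0, 0, 0, 0.9, 4.9, 0, 0, 0, 0, 0.9, 4.9, 0, 0, 0, 0]

```text
clock: 12.32
ee_pos: [555.4, 240.7, 113.4]
tcp_rot: [3.128, -0.294, -0.0]
ft_force: [0.4, -2.3, 2.8]
grip_width: 19.0
```

>>> carry_out:
  targets: [0.9, 4.9, 0.2, 0, 0, 0, 0.9, 4.9, 0, 0, 0, 0, 0.9, 4.9, 0, 0, 0, 0]

```text
clock: 12.7
ee_pos: [558.1, 255.5, 113.6]
tcp_rot: [3.128, -0.293, -0.0]
ft_force: [-0.6, -1.5, 2.6]
grip_width: 19.1
```

>>> carry_out:
  targets: [0.9, 4.9, 0, 0, 0, 0, 0.9, 4.9, 0, 0, 0, 0, 0.9, 4.9, 0, 0, 0, 0]

```text
clock: 13.08
ee_pos: [560.8, 270.1, 113.6]
tcp_rot: [3.128, -0.294, -0.0]
ft_force: [0.7, -0.7, 1.3]
grip_width: 19.5
```

```bash
python3 snap.py k6
```

```text
[560.78977473 270.12020153 113.64622096] [ 0.74465444 -0.67748463  1.34959383]
```

View pics/k6_w.png

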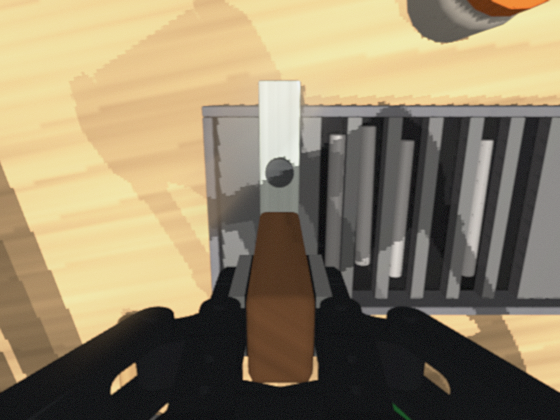

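View pics/k6_s.png

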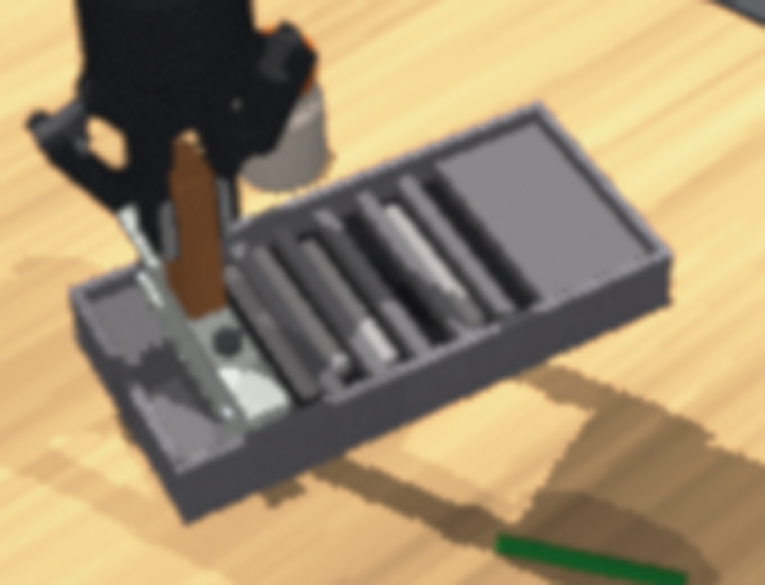

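```bash
python3 - <<'E'
from h import *
im=cv2.imread('pics/k6_w.png'); cv2.imwrite('pics/k6c.png',cv2.resize(im[95:320,300:560],None,fx=2.6,fy=2.6,interpolation=2))
a=np.load('k6.npy'); c=cam('wrist',dict(ee_pos=a[:3],tcp_rot=a[3:]))
T=np.array([542.2,178.0]);an=np.radians(79.2);u=np.array([np.cos(an),np.sin(an)]);v=np.array([-u[1],u[0]])
for n,p in dict(p335=((338,137),(335,255)),p365=((368,127),(362,262)),p400=((407,141),(396,273)),p480=((486,141),(468,275))).items():
    print(n,[np.round(((ray(c,q,28)[:2]-T)@u,(ray(c,q,28)[:2]-T)@v),1) for q in p])
E
```

```text
p335 [array([ 59.4, -50.3]), array([58.1, 26.2])]
p365 [array([ 41.8, -56.2]), array([40. , 31.2])]
p400 [array([ 17.7, -48. ]), array([16.8, 39.1])]
p480 [array([-30., -48.]), array([-31.4,  40.6])]
```

View pics/k6c.png

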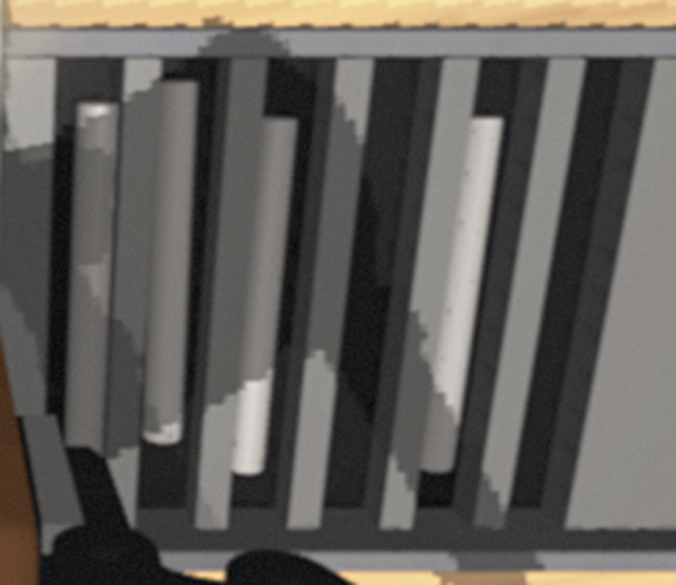

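>>> carry_out:
  targets: [0, 0, 5, 0, 0, 0, 0, 0, 15, 0, 0, 0, 0, 0, 25, 0, 0, 0, 0, 0, 20, 0, 0, 0, 0, 0, 0, 0, 0, 0]

```text
clock: 13.8
ee_pos: [562.1, 270.2, 181.2]
tcp_rot: [-3.126, 0.294, -0.007]
ft_force: [0.4, -0.0, -2.8]
grip_width: 19.2
```

>>> carry_out:
  targets: [-2, -44, 0, 0, 0, 0.04, -2, -44, 0, 0, 0, 0.04, -2, -44, 0, 0, 0, 0.04, -2, -44, 0, 0, 0, 0.04, -2, -44, 0, 0, 0, 0.04, -2, -44, 0, 0, 0, 0.04, -2, -44, 0, 0, 0, 0.04, -2, -44, 0, 0, 0, 0.04, -2, -44, 0, 0, 0, 0.04, -2, -44, 0, 0, 0, 0.045]

```text
clock: 15.05
ee_pos: [540.0, -171.4, 177.9]
tcp_rot: [-3.122, -0.343, 0.002]
ft_force: [-0.3, 0.9, -2.0]
grip_width: 19.2
```

>>> carry_out:
  targets: [0, 0, 0, 0, 0, 0, 0, 0, 0, 0, 0, 0, 0, 0, 0, 0, 0, 0]

```text
clock: 15.42
ee_pos: [540.5, -168.9, 178.4]
tcp_rot: [-3.122, -0.343, 0.001]
ft_force: [-0.2, 0.6, -3.8]
grip_width: 20.0
```

```bash
python3 - <<'E'
from h import *
s=bot.sense(); im=bot.get_image('wrist'); cv2.imwrite('pics/w7.png',im[:,:,::-1]); np.save('w7.npy',np.r_[s['ee_pos'],s['tcp_rot']])
t=bot.get_image('side'); cv2.imwrite('pics/s7.png',cv2.resize(t[130:330,160:430,::-1],None,fx=2.9,fy=2.9))
s=bot.sense(); print(s['ee_pos'],s['tcp_rot'],s['ft_force'],np.degrees(np.arctan2(*R.from_rotvec(s['tcp_rot']).as_matrix()[:2,0][::-1])))
E
```

```text
[ 540.76775265 -169.04111678  178.67181308] [-3.12242293e+00 -3.43545335e-01  2.90965415e-04] [ 1.04282458 -0.02497193 -3.23755195] 12.557456249817008
```

View pics/w7.png

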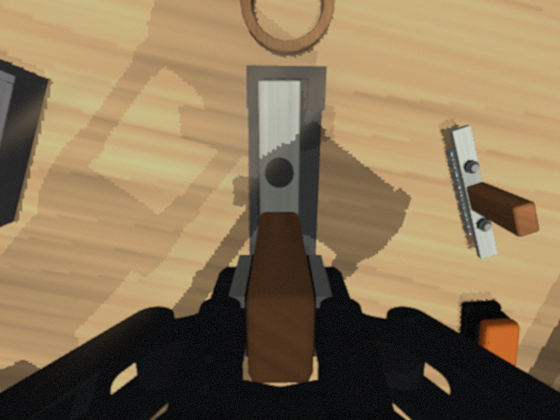

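View pics/s7.png

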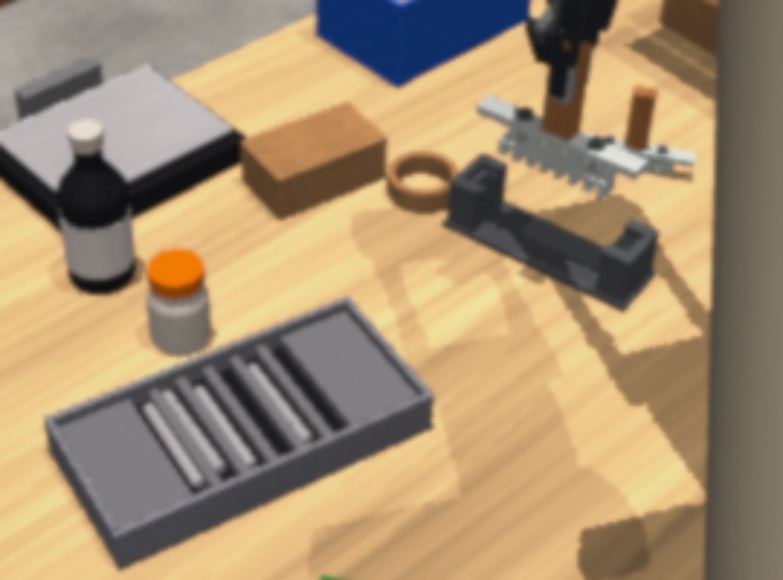

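>>> carry_out:
  targets: [-2.4, -4.8, 0, 0, 0, 0, 0, 0, -20, 0, 0, 0, 0, 0, -20, 0, 0, 0, 0, 0, -20, 0, 0, 0, 0, 0, 0, 0, 0, 0, 0, 0, 0, 0, 0, 0]

```text
clock: 16.27
ee_pos: [539.0, -175.2, 119.5]
tcp_rot: [3.122, 0.342, 0.002]
ft_force: [0.6, 0.4, -2.6]
grip_width: 19.6
```

```bash
python3 - <<'E'
from h import *
s=bot.sense(); im=bot.get_image('wrist'); cv2.imwrite('pics/w8.png',im[:,:,::-1])
t=bot.get_image('side'); cv2.imwrite('pics/s8.png',cv2.resize(t[150:250,290:420,::-1],None,fx=5,fy=5,interpolation=2))
s=bot.sense(); print(s['ee_pos'],s['ft_force'])
E
```

```text
[ 539.20023128 -175.36111871  119.84841716] [-0.17821417 -0.68190771 -1.98234409]
```

View pics/w8.png

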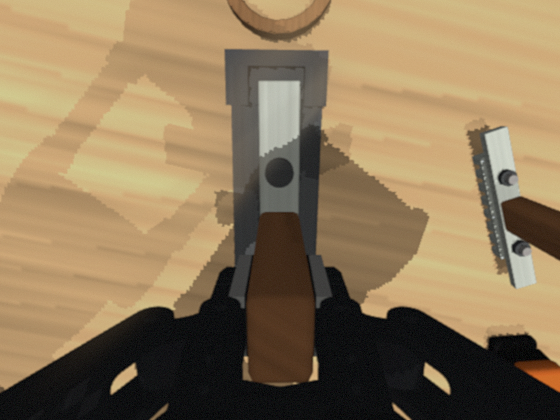

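View pics/s8.png

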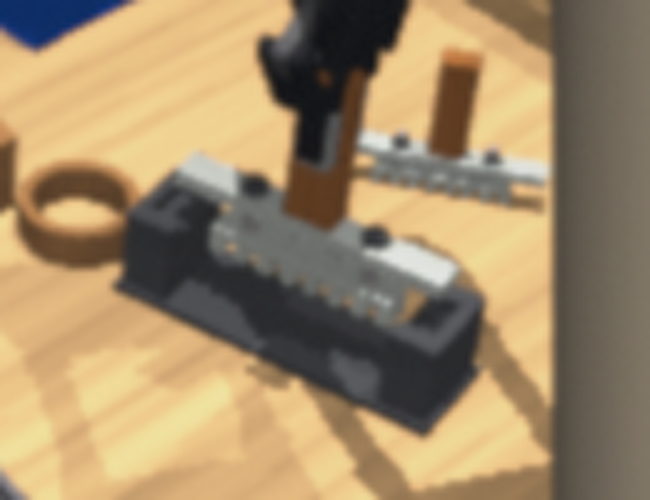

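>>> carry_out:
  targets: [-0.6, 1.5, -5, 0, 0, 0, 0, 0, -8, 0, 0, 0, 0, 0, -6, 0, 0, 0, 0, 0, 0, 0, 0, 0]

```text
clock: 16.88
ee_pos: [537.2, -173.3, 98.9]
tcp_rot: [-3.122, -0.341, 0.003]
ft_force: [1.3, 0.2, -3.3]
grip_width: 18.7
```

>>> carry_out:
  targets: [0, 0, -1.5, 0, 0, 0, 0, 0, 0, 0, 0, 0]

```text
clock: 17.12
ee_pos: [537.9, -173.5, 98.2]
tcp_rot: [3.123, 0.341, 0.0]
ft_force: [0.4, 0.6, -2.3]
grip_width: 19.4
```

>>> carry_out:
  targets: [0, 0, -1, 0, 0, 0, 0, 0, 0, 0, 0, 0]

```text
clock: 17.38
ee_pos: [537.8, -173.5, 97.2]
tcp_rot: [3.123, 0.341, -0.0]
ft_force: [0.7, -0.3, -4.4]
grip_width: 19.4
```

>>> carry_out:
  targets: [0, 0, -0.8, 0, 0, 0, 0, 0, 0, 0, 0, 0]

```text
clock: 17.62
ee_pos: [537.9, -173.5, 96.9]
tcp_rot: [3.123, 0.341, 0.001]
ft_force: [-0.1, 0.6, 1.7]
grip_width: 19.3
```

>>> carry_out:
  targets: [0, 0, -0.5, 0, 0, 0, 0, 0, 0, 0, 0, 0]

```text
clock: 17.88
ee_pos: [537.9, -173.5, 96.9]
tcp_rot: [3.123, 0.341, 0.001]
ft_force: [-2.4, -0.0, 5.3]
grip_width: 19.4
```

>>> carry_out:
  targets: [0, 0, 0.4, 0, 0, 0, 0, 0, 0, 0, 0, 0, 0, 0, 0, 0, 0, 0, 0, 0, 0, 0, 0, 0, 0, 0, 0, 0, 0, 0, 0, 0, 0, 0, 0, 0]
  fingers: 0

```text
clock: 18.62
ee_pos: [537.8, -173.5, 96.3]
tcp_rot: [3.123, 0.341, 0.0]
ft_force: [0.4, -1.1, -0.1]
grip_width: 85.6
```

>>> carry_out:
  targets: [0, 0, 15, 0, 0, 0, 0, 0, 30, 0, 0, 0, 0, 0, 40, 0, 0, 0, 0, 0, 40, 0, 0, 0, -30, 0, 20, 0, 0, 0, -30, 0, 0, 0, 0, 0, 0, 0, 0, 0, 0, 0, 0, 0, 0, 0, 0, 0]

```text
clock: 19.62
ee_pos: [478.5, -173.7, 242.1]
tcp_rot: [3.122, 0.341, 0.003]
ft_force: [-0.3, -0.5, 0.3]
grip_width: 85.3
```

```bash
python3 - <<'E'
from h import *
s=bot.sense(); im=bot.get_image('wrist'); cv2.imwrite('pics/w9.png',im[:,:,::-1])
t=bot.get_image('side'); cv2.imwrite('pics/s9.png',cv2.resize(t[130:330,160:430,::-1],None,fx=2.9,fy=2.9,interpolation=2))
p=bot.get_image('top'); cv2.imwrite('pics/t9.png',cv2.resize(p[140:290,150:400,::-1],None,fx=3.2,fy=3.2,interpolation=2))
s=bot.sense(); print(s['clock'],s['ee_pos'],s['ft_force'],s['grip_width'])
E
```

```text
19.775 [ 478.62360699 -173.60538739  241.25248157] [0.74066513 0.38892266 0.31172783] 85.28910814881966
```

View pics/w9.png

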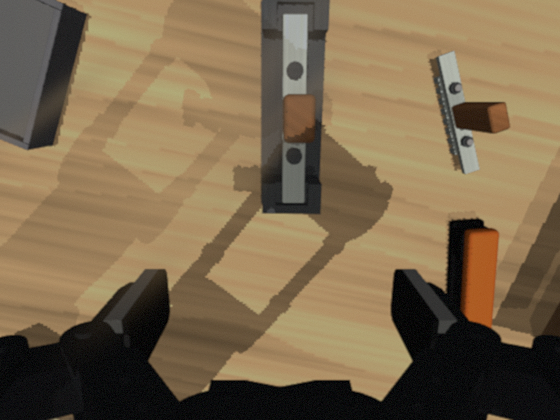

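View pics/s9.png

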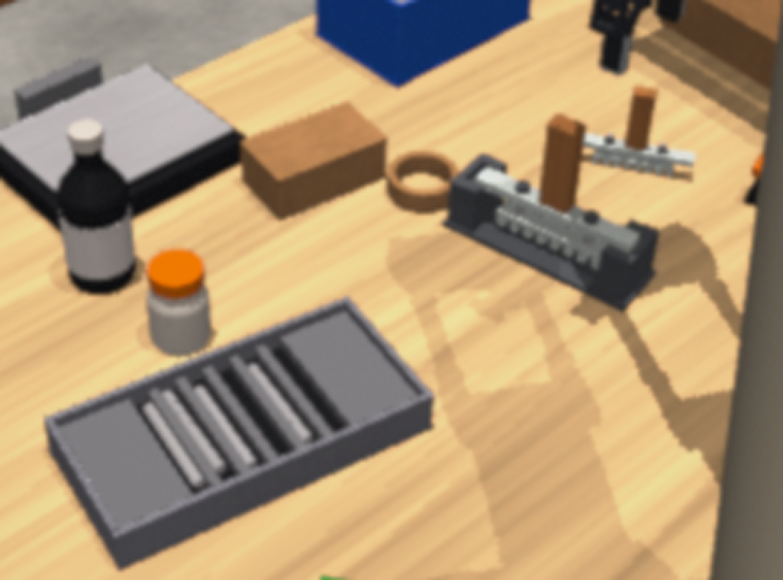

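View pics/t9.png

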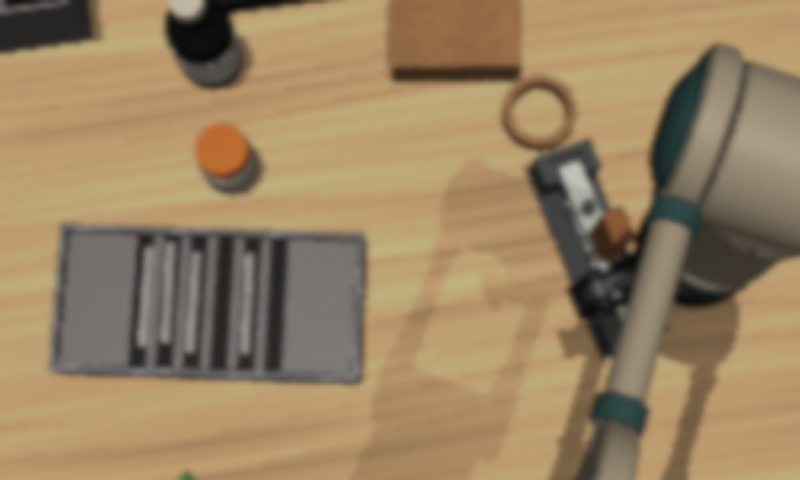

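The wrist view shows the rake upright in its notches with the handle at (299,117). The top and side views show all four pins lying along grooves, with the other things where they were.

```bash
python3 -c "
from workcell import bot
print(bot.hand_in())"
```

```text
the job is handed in; nothing more can be done
None
```

I combed the tray with the larger rake in one stroke, and all four pins settled into grooves. I then set the rake back upright in its stand, let go, and handed the job in at about 19.8 s.

- **Force on the bed:** I felt for the bed first, which briefly peaked at about 10–11 N when the teeth touched down. After that the rake pressed with roughly 2.5–9 N, judged from readings at the end of each short move. The limit is 20 N.
- **Pins:** The top, side and wrist pictures show them in the grooves at x = -36, 12, 36 and 60 mm, with the tray's x counted from the deck where the stroke began. The teeth passed over all four at bed level.
- **Rake and bench:** The rake sits in both notches, clear of the open gripper. The tape, carton, bottle and jar look unmoved in the last views, as do the smaller rake and the green pin. The brush and stapler were not in those close-up views, but the arm went nowhere near them.
- **Disagreement:** The wrist and top cameras differed by about 3 mm on the tray's sideways position. I split the difference, which was within the 7 mm to spare.

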